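# Sweep the pot sherds into the bay

## Robot

A 6-joint arm with a two-finger parallel gripper is mounted at the origin on a cart in front of the work surface, level with it; the furniture and walls round the work are solid. World frame = base frame: x ahead of the robot, y to its left, z up, the work surface at z = 0. Lengths are in m, angles in degrees, forces in N, time in s.
With the tool pointing down it reaches from about 0.275 to 0.75 m from the base axis. Payload 10.2 kg.
Tool frame: the origin (TCP) lies at the very end of the fingers, on their centre line; the grasp point (between the pads) lies ctrl.tcp_to_grasp behind it (ctrl.tcp_to_grasp is the distance from the TCP to the grasp point, in m); x points along the fingers, y is the direction in which the jaws open and shut, and the axes are right-handed (so a half turn about x gives the same grasp; the last joint's range is limited). The gripper opens to 88 mm and grips with 3 to 60 N. Pads are 18 mm wide; open, the fingers measure 123 mm over their backs; the gripper's body (75 mm by 187 mm) begins 45 mm behind the grasp point.
Start: joints at [59.966, 17.928, 85.812, -0, 76.261, -12.8], TCP at [0.156, 0.501, 0.239] pointing down, gripper open.
Joint ranges: [-168.41, 168.41], [-55.51, 124.54], [10.69, 146.95], [-70.63, 250.63], [1, 178], [-165.06, 165.06]. Speed limits (degrees/s): [136.94, 136.94, 172.46, 180, 180, 180].

## Interface

Orientations are given as a 3x3 rotation matrix whose columns are the frame's x, y, z axes.
In Python, from cell import ctrl gives the robot as it stands. The module is installed in compiled form; this text tells all that it offers.
- The arm moves only by the tool drive_tool, never from a script. Its argument "steps" is a list of rows, each a list of 3 entries, a list of its own where there are three numbers: the shift along the tool's x, y, z normalised to -1 to 1, where 1 is 20 mm, then the turn about the tool's x normalised to -1 to 1, where 1 is 90 degrees, then the closure in counts, from 0 (fully open) to 255 (shut). A call has 1 to 12 rows; each row shifts and turns the commanded pose from where the row before left it, along the tool's axes as they then stand; what a row does not reach is not made up. A row lasts 1/12 s, in which the tool goes at most 41.7 mm and 7.16 degrees, less where a joint would pass 70% of its speed; a pose out of reach is approached as far as the arm can. A call with a number of a shift or a turn outside -1 to 1 is refused whole. A call with a gripper value outside its range is refused whole. The fingers move at their own pace and stop on an object; the grip force is fixed at half the most. Time passes only in rows, so rows that do not move let the fingers close. It gives the time, the measured TCP pose, the force and the opening at its end, in the units of the state.
- ctrl.observe(): the state, without advancing time (a new reading comes with each control period).
- ctrl.snapshot(name): name is "scene" or "side" or "wrist"; returns a dict with "color" (480x640x3 uint8, red, green, blue), "fx", "fy", "cx", "cy" (pixels), "R" (3x3) and "t" (3): a world point X has camera coordinates R X + t; the wrist camera has in their place "T_tool_cam" (4x4, takes a point from camera to tool coordinates, whose origin is the TCP and whose axes are the tool frame's). Camera axes: x right, y down, z forward; pixel columns grow to the right and rows downward; lengths in m; the calibration is good to about 2 mm. The wrist camera is an equidistant fisheye: a pixel r from the principal point sees the ray r / f radians off the axis. A picture is of the moment at which its call begins: read the wrist's pose just before it. There is no depth.
- ctrl.finish_job(): hands the job in, once; it reports no verdict.
The state is a dict: "time_s": time; "joint_positions": joint angles; "joint_vel": joint speeds; "joint_torque": joint torques, N m; "tcp_pos": TCP position; "tool_rot": TCP orientation; "wrist_force": force on the tool from outside, world axes, zero at the start; "torque": the same for the moment, N m; "opening": finger opening in m.
Only numpy, scipy, OpenCV 4.12 (cv2) and the standard library are available. Lean on these libraries where they do the work, as an engineer would, in place of code of your own. Each camera call takes 0.05 s, during which the arm holds its last target.

## Task

Three sherds of a broken pot lie on the work board: sweep all three along the board with the fingertips, through the open side of the low wooden bay, until each lies wholly inside it. Push them only; never pick a sherd up. Leave the whole pots and everything else standing where they are.

Things in the scene. Friction and masses are not known exactly. Their poses are not given: they have to be found in the camera images.
- bay: low three-sided wooden frame fixed to the board, open on one long side, no floor of its own. Clear space 190 mm wide, 110 deep; walls 12 thick, 22 high. Origin: on the board, middle of the open mouth. x points from the mouth into the bay (back wall at x = 110), y along the mouth (side walls at y = +/-95), z up. The mouth faces roughly the robot's right, towards the sherds, 14 to 35 cm off
- sherd_a: loose broken piece of terracotta pot wall, an arched slab about 42 x 37 mm and 15 mm high lying hollow side down, outer edges 7 mm high, 30 g; slides on the board, does not roll. Origin: centre of its underside, on the board (z = 0); z is up
- sherd_b: loose broken piece of terracotta pot wall, an arched slab about 42 x 40 mm and 15 mm high lying hollow side down, outer edges 7 mm high, 30 g; slides on the board. Origin: centre of its underside; z is up
- sherd_c: loose broken piece of a terracotta pot's foot, a flat eight-cornered slab about 41 x 37 mm and 11 mm thick, 30 g; slides on the board. Origin: centre of its underside; z is up
- pot_brown: bystander: whole dark round-bellied pot, 58 mm wide, 46 mm high, standing loose among the sherds on the side away from the bay. Origin: centre of its foot; z is up
- pot_cream: bystander: whole cream round-bellied pot, 58 mm wide, 46 mm high, standing loose beyond the sweeping paths, farther from the robot. Origin: centre of its foot; z is up
- stamp_wood: bystander: wooden hand stamp, 28 x 34 mm, 62 mm high, standing loose on the robot's side of the sweeping paths. Origin: centre of its foot; z is up
- pot_tall: bystander: whole orange straight pot with a thick rim, 56 mm wide, 60 mm high, standing loose farther from the robot than the sherds. Origin: centre of its foot; z is up
- label_roll: bystander: upright white paper roll, 64 mm wide, 40 mm high, loose, to the left of the bay. Origin: centre of its underside
- tape: bystander: roll of packing tape lying flat, 92 mm wide, 48 mm high, loose, to the left of the bay. Origin: centre of its underside
Things that resemble listed ones, but are neither listed nor needed, are in the scene too. Leave any black look-alike of the sherd_b alone.

How it is judged (in metres and radians):
At the end, for the whole second after the job is handed in: Each sherd's centre is at least 22 mm inside the bay's mouth, between its walls, its underside below 20 mm and at rest (under 10 mm/s); every listed bystander is upright (within 0.2 rad) and within 15 mm of where it stood (x of sherd_a in the frame of bay between 0.022 and 0.11 m and y of sherd_a in the frame of bay between -0.095 and 0.095 m and height (world z) of each of sherd_a, sherd_b, sherd_c below 0.02 m and linear speed of each of sherd_a, sherd_b, sherd_c below 0.01 m/s and x of sherd_b in the frame of bay between 0.022 and 0.11 m and y of sherd_b in the frame of bay between -0.095 and 0.095 m and x of sherd_c in the frame of bay between 0.022 and 0.11 m and y of sherd_c in the frame of bay between -0.095 and 0.095 m and distance of each of pot_brown, pot_cream, stamp_wood, pot_tall, label_roll, tape from where it was at the start of the episode below 0.015 m and angle between each of pot_brown, pot_cream, stamp_wood, pot_tall, label_roll, tape's own z axis and vertical below 0.2 rad); the robot touches nothing.
It fails at once if a sherd is picked up: its underside more than 25 mm above the board (height (world z) of any of sherd_a, sherd_b, sherd_c above 0.025 m).
It fails at once if a listed bystander is shifted more than 15 mm or tipped more than 0.3 rad (distance of any of pot_brown, pot_cream, stamp_wood, pot_tall, label_roll, tape from where it was at the start of the episode above 0.015 m or angle between any of pot_brown, pot_cream, stamp_wood, pot_tall, label_roll, tape's own z axis and vertical above 0.3 rad).
It also fails if it takes over 72 s, if anything falls off the work surface, if the arm or the gripper's body presses on something with over 40 N, if the wrist force passes 120 N, or if a joint passes its speed limit or range.

## Working session

There is one attempt and no reset: what is moved stays moved. The work goes in short steps, Python scripts to look and compute and a tool call to move; the robot and the scene stay as the last step left them, time stands still between calls to the robot, and variables do not carry over. Pictures are saved under pics/ and viewed, and the job is handed in when it is done.

Besides the shell and the picture viewer there is one more tool, called after "Emit:" as a command line: name --argument value ..., lists and objects as JSON in quotes. drive_tool: Moves the arm, as the interface text tells. Scaled input: -1 to 1 covers 20 mm each way for a shift and 90 degrees each way for a turn. Its arguments: {"type":"object","properties":{"steps":{"type":"array"}},"required":["steps"]}

```bash
mkdir -p pics; cat > h.py <<'E'
import numpy as np, cv2
from cell import ctrl
def snap(n,f):
    s=ctrl.snapshot(n); cv2.imwrite('pics/'+f+'.png',s['color'][:,:,::-1]); return s
def plane(s,u,v,z=0.):
    R=np.array(s['R']);t=np.array(s['t']); d=R.T@np.array([(u-s['cx'])/s['fx'],(v-s['cy'])/s['fy'],1]); c=-R.T@t
    return c+d*(z-c[2])/d[2]
def proj(s,X):
    p=np.array(s['R'])@np.array(X)+np.array(s['t']); return s['fx']*p[0]/p[2]+s['cx'], s['fy']*p[1]/p[2]+s['cy']
E
python3 - <<'E'
from h import *
import pickle
o=ctrl.observe(); print(o['time_s'],o['tcp_pos'],np.round(o['tool_rot'],3),o['opening'],ctrl.tcp_to_grasp)
d={}
for n in('scene','side','wrist'):
    d[n]=snap(n,n+'0'); s=d[n]; print(n,{k:np.round(v,3).tolist() for k,v in s.items() if k!='color'})
    if 'R' in s: print('cam',-np.array(s['R']).T@np.array(s['t']))
d['o']=o
pickle.dump(d,open('s0.pkl','wb'))
E
```

```text
0.0 [0.15544886 0.50119429 0.23816914] [[-0.001  0.296  0.955]
 [-0.001  0.955 -0.296]
 [-1.    -0.001 -0.   ]] 0.08813346339359425 0.0187
scene {'fx': 502.817, 'fy': 502.817, 'cx': 314.92, 'cy': 246.256, 'R': [[0.88, -0.474, -0.0], [-0.287, -0.531, -0.797], [0.378, 0.702, -0.604]], 't': [-0.403, 0.327, 0.65]}
cam [ 0.20252189 -0.47353241  0.65328268]
side {'fx': 502.017, 'fy': 502.017, 'cx': 315.187, 'cy': 245.477, 'R': [[-0.96, -0.279, 0.017], [-0.207, 0.669, -0.714], [0.188, -0.689, -0.7]], 't': [0.649, -0.024, 1.196]}
cam [0.39359861 1.02091414 0.80889683]
wrist {'fx': 371.648, 'fy': 371.648, 'cx': 318.446, 'cy': 238.608, 'T_tool_cam': [[-0.0, -0.289, 0.957, -0.146], [1.0, 0.001, 0.0, -0.0], [-0.001, 0.957, 0.289, -0.075], [0.0, 0.0, 0.0, 1.0]]}
```

View pics/scene0.png

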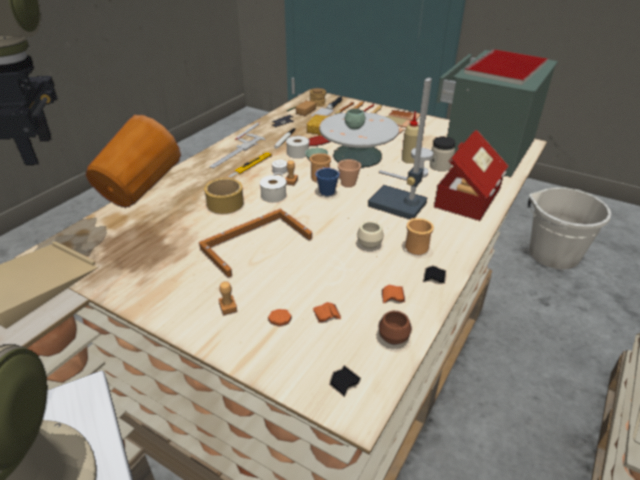

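View pics/side0.png

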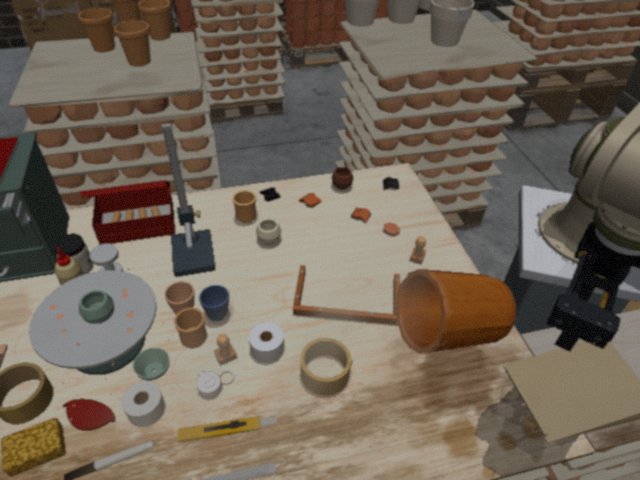

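View pics/wrist0.png

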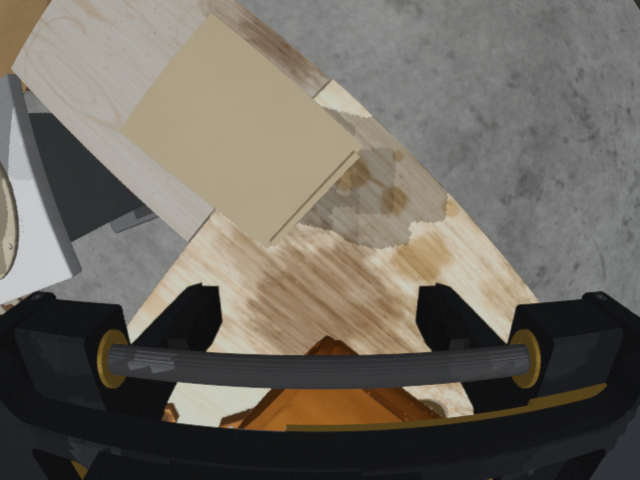

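```bash
python3 - <<'E'
import pickle
from h import *
d=pickle.load(open('s0.pkl','rb'))
for n,(x0,y0,x1,y1) in {'scene':(190,170,470,400),'side':(240,150,540,380)}.items():
    s=d[n]; im=s['color'][:,:,::-1]
    c=im[y0:y1,x0:x1]; f=800/(x1-x0); f=min(f,600/(y1-y0)); cv2.imwrite(f'pics/{n}_crop.png',cv2.resize(c,None,fx=f,fy=f,interpolation=cv2.INTER_CUBIC))
    hsv=cv2.cvtColor(s['color'],cv2.COLOR_RGB2HSV)
    m=cv2.inRange(hsv,(3,150,120),(14,255,255))
    k,_,st,ce=cv2.connectedComponentsWithStats(m)
    for i in range(1,k):
        if st[i,4]>40: print(n,st[i],ce[i].round(1),plane(s,*ce[i],0.006).round(4))
P={'scene':{'bay c':[(202,243),(281,211),(311,238),(229,272)],'pots':[(395,328),(371,236),(419,238),(228,298),(273,188),(224,196)],'black':[(345,381),(434,274)]},
'side':{'bay':[(299,268),(295,309),(397,319),(397,276)],'pots':[(342,178),(268,231),(245,207),(417,250),(266,341),(326,366)],'black':[(270,194),(391,184)]}}
for n in P:
  for g in P[n]:
    for u,v in P[n][g]: print(n,g,(u,v),plane(d[n],u,v,0.02).round(3))
E
```

```text
scene [392 111  19   5  52] [401.1 113.1] [1.1996 0.7822 0.006 ]
scene [ 88 116  87  71 928] [139.6 149.5] [0.3837 0.9212 0.006 ]
scene [310 135  16  10  65] [316.6 139.5] [0.8608 0.7385 0.006 ]
scene [456 139  14  16  48] [461.7 146.8] [1.2061 0.4969 0.006 ]
scene [468 145  39  33 194] [490.1 162.2] [1.2103 0.3873 0.006 ]
scene [457 147  23  19  76] [467.2 156.8] [1.1775 0.4419 0.006 ]
scene [130 176  15  16  73] [136.2 184.2] [0.3312 0.7264 0.006 ]
scene [264 210  20   9  53] [273.4 213.7] [0.5822 0.4362 0.006 ]
scene [287 216  16  14  52] [294.9 222.1] [0.611  0.3815 0.006 ]
scene [200 219  63  30 180] [227.7 232.5] [0.4618 0.4155 0.006 ]
scene [206 249  24  22  98] [217.4 259.4] [0.4096 0.3354 0.006 ]
scene [383 286  21  16 247] [392.5 292.9] [0.6679 0.0803 0.006 ]
scene [220 300  15  12  67] [227.1 306.2] [0.3786 0.1951 0.006 ]
scene [314 303  25  17 276] [326.  311.4] [0.5324 0.0967 0.006 ]
scene [269 310  21  15 237] [279.4 316.7] [0.4518 0.1247 0.006 ]
side [303 194  17  11 110] [310.9 199. ] [0.6665 0.073  0.006 ]
side [353 209  16  12 115] [361.5 213.3] [0.5323 0.0888 0.006
[... 511 characters left out ...]
 (228, 298) [0.384 0.2   0.02 ]
scene pots (273, 188) [0.621 0.522 0.02 ]
scene pots (224, 196) [0.502 0.543 0.02 ]
scene black (345, 381) [ 0.477 -0.062  0.02 ]
scene black (434, 274) [0.76  0.074 0.02 ]
side bay (299, 268) [0.62  0.321 0.02 ]
side bay (295, 309) [0.594 0.429 0.02 ]
side bay (397, 319) [0.395 0.395 0.02 ]
side bay (397, 276) [0.414 0.282 0.02 ]
side pots (342, 178) [ 0.609 -0.018  0.02 ]
side pots (268, 231) [0.723 0.231 0.02 ]
side pots (245, 207) [0.806 0.167 0.02 ]
side pots (417, 250) [0.384 0.191 0.02 ]
side pots (266, 341) [0.622 0.517 0.02 ]
side pots (326, 366) [0.5   0.537 0.02 ]
side black (270, 194) [0.765 0.101 0.02 ]
side black (391, 184) [ 0.482 -0.031  0.02 ]
```

View pics/scene_crop.png

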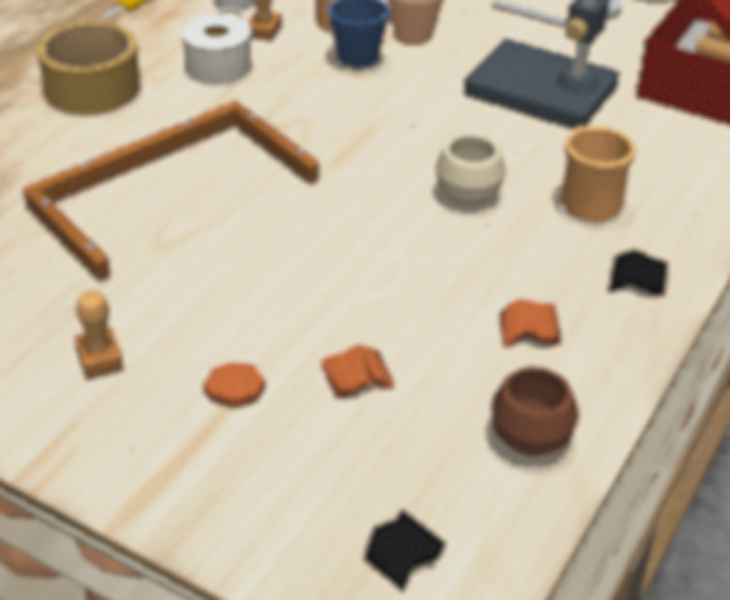

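View pics/side_crop.png

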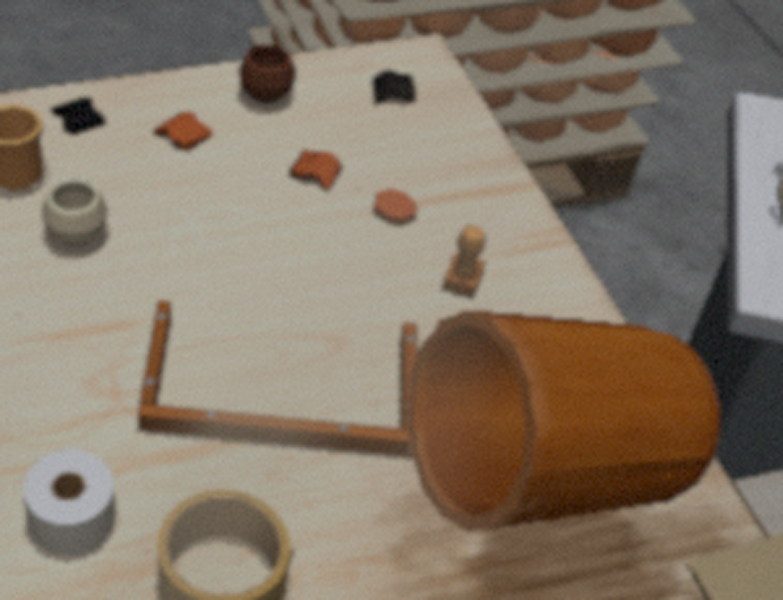

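```bash
python3 - <<'E'
import pickle
from h import *
d=pickle.load(open('s0.pkl','rb'))
def tri(a,b):
    A=[];B=[]
    for s,(u,v) in((d['scene'],a),(d['side'],b)):
        R=np.array(s['R']);t=np.array(s['t']);x=(u-s['cx'])/s['fx'];y=(v-s['cy'])/s['fy']
        A+= [R[0]-x*R[2],R[1]-y*R[2]];B+=[x*t[2]-t[0],y*t[2]-t[1]]
    X,r,_,_=np.linalg.lstsq(np.array(A),np.array(B),rcond=None);return X.round(3),r
# crop->full: scene f=2.607 off(190,170); side f=2.609 off(240,150)
f=600/230
S=lambda x,y:(x/f+190,y/f+170); T=lambda x,y:(x/f+240,y/f+150)
for n,a,b in [('C',S(234,383),T(396,206)),('B',S(358,371),T(316,168)),('A',S(531,322),T(184,130)),
 ('backcornerR top',S(236,103),T(141,412)),('right end top near',S(317,166),T(163,303)),('left end top',S(104,264),T(409,326)),
 ('bigpot ctr',(135,160),(455,310)),('brown rim',S(536,382),T(268,58)),('cream',S(470,152),T(75,196)),('stamp knob',S(93,302),T(471,238)),('tall rim',S(599,143),T(16,122))]: print(n,np.round(a,1),np.round(b,1),*tri(a,b))
E
```

```text
C [279.7 316.8] [391.8 229. ] [0.452 0.124 0.007] [3.34370841e-07]
B [327.2 312.2] [361.1 214.4] [0.533 0.093 0.006] [3.13073856e-07]
A [393.5 293.4] [310.5 199.8] [0.667 0.077 0.007] [1.60959419e-06]
backcornerR top [280.5 209.5] [294.  307.9] [0.597 0.426 0.019] [4.26060514e-09]
right end top near [311.5 233.6] [302.5 266.2] [0.615 0.31  0.017] [6.06362241e-07]
left end top [229.9 271.2] [396.8 275. ] [0.415 0.275 0.016] [7.14899205e-08]
bigpot ctr [135 160] [455 310] [0.312 0.485 0.189] [7.82861284e-06]
brown rim [395.5 316.4] [342.7 172.2] [ 0.607 -0.006  0.048] [3.13331332e-06]
cream [370.2 228.3] [268.8 225.1] [0.717 0.236 0.044] [1.04363853e-06]
stamp knob [225.6 285.8] [420.6 241.2] [0.381 0.197 0.054] [4.34253369e-07]
tall rim [419.6 224.8] [246.1 196.8] [0.796 0.176 0.062] [2.31041283e-06]
```

```bash
python3 - <<'E'
import pickle
from h import *
d=pickle.load(open('s0.pkl','rb'))
im=d['scene']['color'][90:230,60:260,::-1]; cv2.imwrite('pics/bp.png',cv2.resize(im,None,fx=4,fy=4,interpolation=cv2.INTER_CUBIC))
im=d['side']['color'][250:390,380:560,::-1]; cv2.imwrite('pics/bp2.png',cv2.resize(im,None,fx=4,fy=4,interpolation=cv2.INTER_CUBIC))
E
```

```text
(no output)
```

View pics/bp.png

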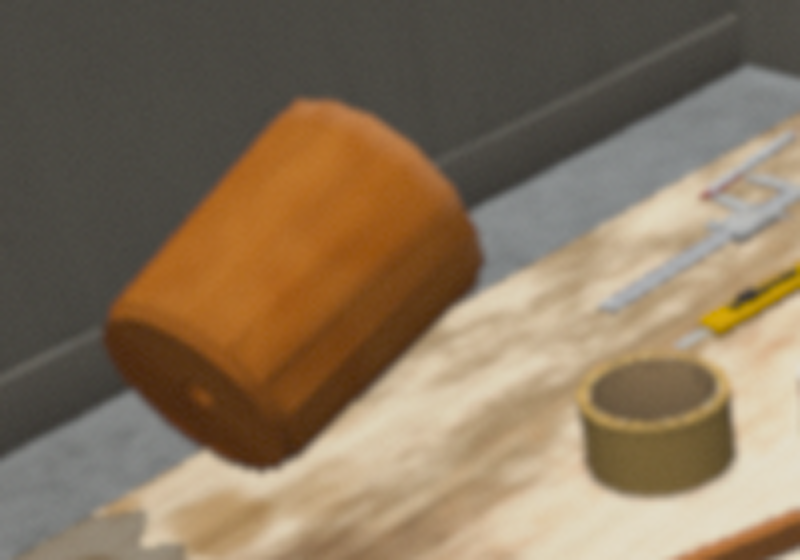

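View pics/bp2.png

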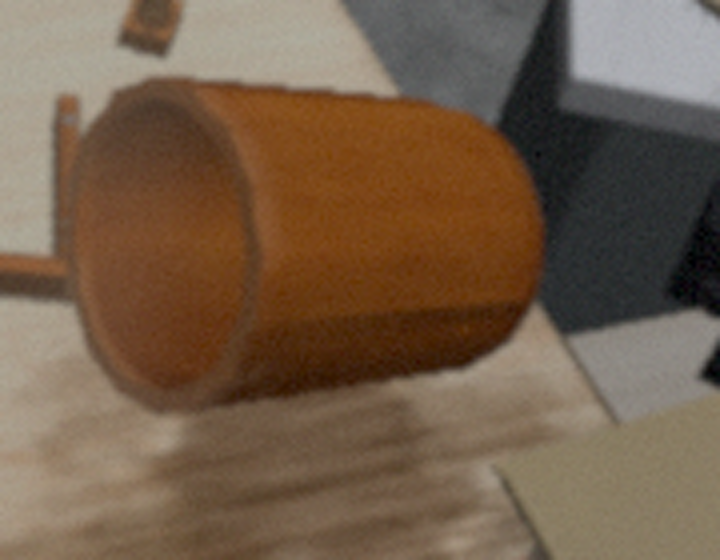

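```bash
python3 - <<'E'
import pickle
from h import *
d=pickle.load(open('s0.pkl','rb'))
def tri(a,b):
    A=[];B=[]
    for s,(u,v) in((d['scene'],a),(d['side'],b)):
        R=np.array(s['R']);t=np.array(s['t']);x=(u-s['cx'])/s['fx'];y=(v-s['cy'])/s['fy']
        A+= [R[0]-x*R[2],R[1]-y*R[2]];B+=[x*t[2]-t[0],y*t[2]-t[1]]
    X,r,_,_=np.linalg.lstsq(np.array(A),np.array(B),rcond=None);return X.round(3),r
print(tri((156,137),(421,311)),tri((110,189),(502,303)))
E
```

```text
(array([0.366, 0.52 , 0.211]), array([2.24814733e-05])) (array([0.243, 0.431, 0.17 ]), array([0.00016117]))
```

Emit:
drive_tool --steps '[[[-1,0,0],0,205],[[-1,0,0],0,205],[[-1,0,0],0.075,205],[[-1,0,0],0.075,205],[[-1,0,0],0.075,205],[[0,0,0],0.075,205],[[0,0,0],0.075,205],[[0,0,0],0.075,205],[[0,0,0],0.075,205],[[0,0,1],0,205],[[0,0,1],0,205],[[0,0,1],0,205]]'

```text
time_s: 1.15
tcp_pos: [0.1815, 0.4466, 0.3383]
tool_rot: [[-0.0, 0.902, 0.431], [-0.001, 0.431, -0.902], [-1.0, -0.001, 0.0]]
wrist_force: [0.3, 0.2, 0.4]
opening: 0.017
```

Emit:
drive_tool --steps '[[[0,0,1],0,205],[[0,0,1],0,205],[[0,0,1],0,205],[[0,0,1],0,205],[[0,0,1],0,205],[[0,0,1],0,205],[[0,0,1],0,205],[[0.4,0.6,1],0,205],[[0.4,0.6,1],0,205],[[0.4,0.6,1],0,205],[[0.4,0.6,1],0,205],[[0.4,0.6,1],0,205]]'

```text
time_s: 2.15
tcp_pos: [0.3397, 0.2557, 0.2983]
tool_rot: [[-0.0, 0.902, 0.431], [-0.0, 0.431, -0.902], [-1.0, -0.0, -0.0]]
wrist_force: [0.1, -0.1, -0.4]
opening: 0.017
```

Emit:
drive_tool --steps '[[[0.4,0.6,1],0,205],[[0.4,0.6,1],0,205],[[0.4,0.6,1],0,205],[[0.4,0.6,1],0,205],[[0.4,0.6,1],0,205],[[0.4,0.6,1],0,205],[[0.4,0.6,1],0,205],[[0.4,0.6,1],0,205],[[0.4,0.6,1],0,205],[[0.4,0.6,1],0,205],[[0.4,0.6,1],0,205],[[0,0,0],0,205]]'

```text
time_s: 3.15
tcp_pos: [0.5544, 0.1126, 0.2084]
tool_rot: [[-0.003, 0.904, 0.428], [-0.001, 0.428, -0.904], [-1.0, -0.003, -0.001]]
wrist_force: [0.3, -0.2, -1.1]
opening: 0.0173
```

```bash
cat >> h.py <<'E'
def wray(s,o,u,v,z):
    dx,dy=u-s['cx'],v-s['cy']; r=np.hypot(dx,dy); th=r/s['fx']; k=np.sin(th)/max(r,1e-9)
    dc=np.array([dx*k,dy*k,np.cos(th)]); T=np.array(s['T_tool_cam']); R=np.array(o['tool_rot'])
    c=np.array(o['tcp_pos'])+R@T[:3,3]; dd=R@T[:3,:3]@dc
    return c+dd*(z-c[2])/dd[2]
def wfind(name):
    o=ctrl.observe(); s=snap('wrist',name); hsv=cv2.cvtColor(s['color'],cv2.COLOR_RGB2HSV)
    m=cv2.inRange(hsv,(3,150,90),(14,255,255)); k,_,st,ce=cv2.connectedComponentsWithStats(m)
    print(o['time_s'],np.round(o['tcp_pos'],4))
    for i in range(1,k):
        if st[i,4]>150: print(st[i],ce[i].round(),wray(s,o,*ce[i],0.007).round(4))
    return s,o
E
python3 -c "
from h import *
wfind('w1')"
```

```text
3.15 [0.5544 0.1126 0.2084]
[ 208  133   39   40 1140] [226. 152.] [0.4516 0.1245 0.007 ]
[ 265  189   49   52 1368] [289. 215.] [0.5315 0.094  0.007 ]
[ 377  262   50   44 1179] [401. 283.] [0.6652 0.0781 0.007 ]
```

View pics/w1.png

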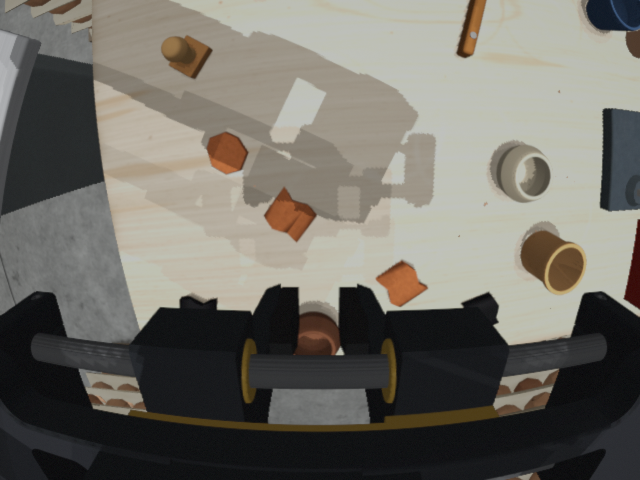

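Emit:
drive_tool --steps '[[[0.7,0.62,0.96],0,205],[[0.7,0.62,0.96],0,205],[[0.7,0.62,0.96],0,205],[[0.7,0.62,0.96],0,205],[[0.7,0.62,0.96],0,205],[[0.7,0.62,0.96],0,205],[[0.7,0.62,0.96],0,205],[[1,0,0],0,205],[[1,0,0],0,205],[[1,0,0],0,205],[[1,0,0],0,205],[[0,0,0],0,205]]'

```text
time_s: 4.2
tcp_pos: [0.6866, 0.0321, 0.029]
tool_rot: [[-0.007, 0.902, 0.431], [0.001, 0.431, -0.902], [-1.0, -0.006, -0.004]]
wrist_force: [-1.6, -0.3, -1.9]
opening: 0.0169
```

```bash
python3 -c "
from h import *
s,o=wfind('w2'); 
s=snap('scene','sc2')
print(o['tool_rot'])"
```

```text
4.2 [0.6866 0.0321 0.029 ]
[  60    6   84   95 4338] [100.  54.] [0.5347 0.0935 0.007 ]
[ 263  132  120  106 6657] [321. 186.] [0.6667 0.0769 0.007 ]
[[-6.79921191e-03  9.02162966e-01  4.31341805e-01]
 [ 9.66577095e-04  4.31357503e-01 -9.02180564e-01]
 [-9.99976418e-01 -5.71719172e-03 -3.80490113e-03]]
```

View pics/sc2.png

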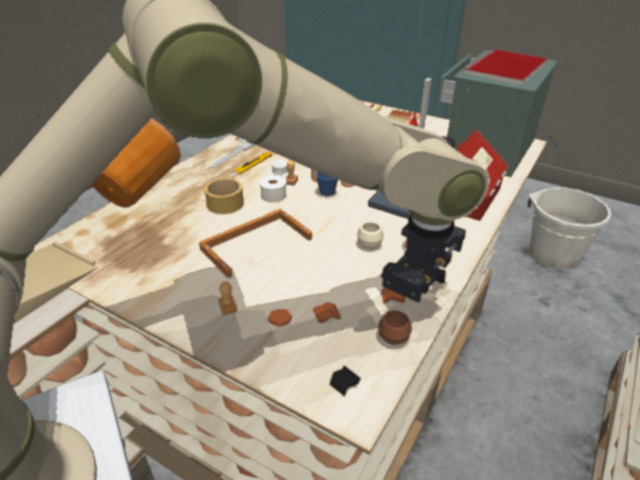

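View pics/w2.png

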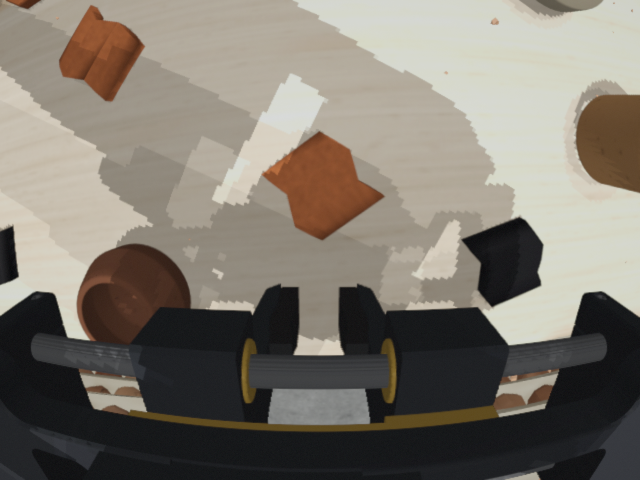

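Emit:
drive_tool --steps '[[[0.8,0,0],0,205],[[0.4,0,0],0,205],[[0,0,-0.4],0,205],[[0,0,-0.4],0,205],[[0,0,-0.4],0,205],[[0,0,-0.4],0,205],[[0,0,-0.4],0,205],[[0,0,-0.4],0,205],[[0,0,-0.4],0,205],[[0,0,-0.4],0,205],[[0,0,-0.4],0,205],[[0,0,0],0,205]]'

```text
time_s: 5.3
tcp_pos: [0.6575, 0.0975, 0.0089]
tool_rot: [[-0.0, 0.902, 0.432], [0.0, 0.432, -0.902], [-1.0, -0.0, -0.0]]
wrist_force: [-0.1, 0.2, 0.3]
opening: 0.0175
```

```bash
python3 -c "
from h import *
s,o=wfind('w3')"
```

```text
5.3 [0.6575 0.0975 0.0089]
[  0  56  11  61 369] [ 3. 85.] [0.4624 0.1285 0.007 ]
[  39  139   86  110 5063] [ 77. 197.] [0.5334 0.0935 0.007 ]
[ 270  188  119  110 7907] [329. 243.] [0.6494 0.1242 0.007 ]
```

View pics/w3.png

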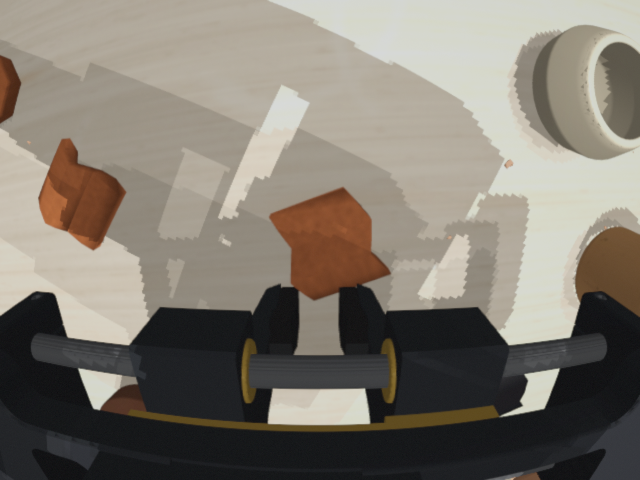

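Emit:
drive_tool --steps '[[[0.2,0,-0.3],0,205],[[0,0,-0.5],0,205],[[0,0,-0.5],0,205],[[0,0,-0.5],0,205],[[0,0,-0.5],0,205],[[0,0,-0.5],0,205],[[0,0,-0.5],0,205],[[0,0,-0.5],0,205],[[0,0,-0.5],0,205],[[0,0,-0.5],0,205],[[0,0,-0.5],0,205],[[0,0,0],0,205]]'

```text
time_s: 6.35
tcp_pos: [0.6143, 0.1922, 0.0072]
tool_rot: [[0.007, 0.902, 0.431], [0.0, 0.431, -0.902], [-1.0, 0.006, 0.003]]
wrist_force: [2.0, -0.9, 12.5]
opening: 0.0172
```

```bash
python3 -c "
from h import *
s,o=wfind('w4')
for u,v in [(330,40)]: pass"
```

```text
6.35 [0.6143 0.1922 0.0072]
[443   0  25  54 152] [450.  30.] [0.6114 0.3219 0.007 ]
[ 266  188  124  113 8105] [326. 245.] [0.6054 0.2186 0.007 ]
[   0  242   29   66 1272] [ 11. 278.] [0.455  0.1239 0.007 ]
[  79  369   64   46 1849] [112. 390.] [0.5334 0.0862 0.007 ]
```

View pics/w4.png

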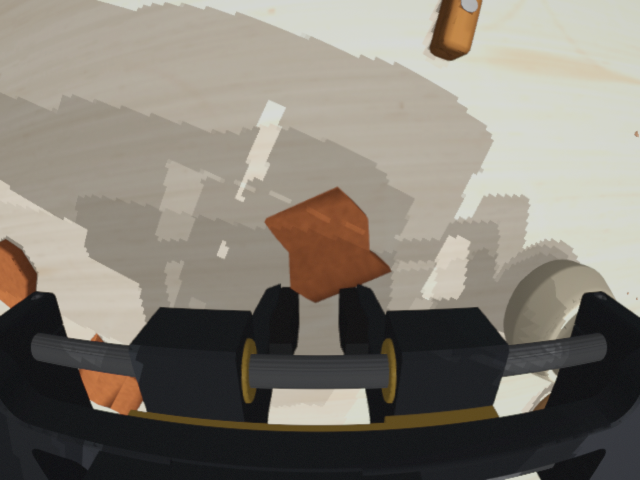

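Emit:
drive_tool --steps '[[[-0.1,0,0],0,205],[[0,0,0],0,205]]'

```text
time_s: 6.57
tcp_pos: [0.6134, 0.1916, 0.0076]
tool_rot: [[0.003, 0.903, 0.43], [0.0, 0.43, -0.903], [-1.0, 0.003, 0.001]]
wrist_force: [1.7, 1.7, 5.2]
opening: 0.0174
```

Emit:
drive_tool --steps '[[[-0.3,0,0.2],0,205],[[0,0,0.8],0,205],[[0,0,0.3],0,205],[[0.3,0,0],0,205],[[0.25,0,0],0,205],[[0,0,0],0,205],[[0,0,0],0,205]]'

```text
time_s: 7.15
tcp_pos: [0.6231, 0.1682, 0.0008]
tool_rot: [[-0.002, 0.902, 0.431], [-0.0, 0.431, -0.902], [-1.0, -0.001, -0.001]]
wrist_force: [-0.2, 0.1, -0.2]
opening: 0.0172
```

Emit:
drive_tool --steps '[[[-0.1,0,-0.5],0,205],[[0,0,-0.5],0,205],[[0,0,-0.5],0,205],[[0,0,-0.5],0,205],[[0,0,-0.5],0,205],[[0,0,-0.5],0,205],[[0,0,-0.5],0,205],[[0,0,-0.5],0,205],[[0,0,-0.5],0,205],[[0,0,-0.5],0,205],[[0,0,-0.2],0,205],[[0,0,0],0,205]]'

```text
time_s: 8.15
tcp_pos: [0.5783, 0.263, 0.0037]
tool_rot: [[-0.0, 0.902, 0.432], [0.0, 0.432, -0.902], [-1.0, -0.0, -0.0]]
wrist_force: [0.4, -0.2, -0.4]
opening: 0.0168
```

```bash
python3 -c "
from h import *
s,o=wfind('w5')
"
```

```text
8.15 [0.5783 0.263  0.0037]
[   0    0   43  140 1435] [16. 75.] [0.3971 0.3027 0.007 ]
[ 443    0   76  259 2692] [482. 160.] [0.6105 0.3504 0.007 ]
[ 252  181  137  119 8645] [317. 241.] [0.565  0.2901 0.007 ]
```

View pics/w5.png

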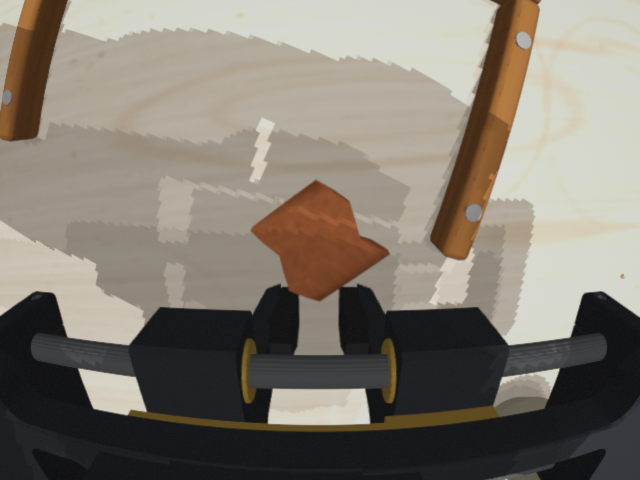

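Emit:
drive_tool --steps '[[[0,0,-0.4],0.045,205],[[0,0,-0.4],0.045,205],[[0,0,-0.5],0,205],[[0,0,-0.5],0,205],[[0,0,-0.5],0,205],[[0,0,-0.5],0,205],[[0,0,-0.4],0,205],[[0,0,0],0,205]]'

```text
time_s: 8.87
tcp_pos: [0.5573, 0.3241, 0.0037]
tool_rot: [[-0.0, 0.953, 0.301], [0.0, 0.301, -0.953], [-1.0, 0.0, -0.0]]
wrist_force: [-1.3, -0.4, -1.0]
opening: 0.0174
```

```bash
python3 -c "
from h import *
s,o=wfind('w6')
"
```

```text
8.8667 [0.5573 0.3241 0.0037]
[   2   58  496  251 9971] [261. 128.] [0.5137 0.3895 0.007 ]
[ 253  181  136  119 8647] [318. 241.] [0.5483 0.3529 0.007 ]
```

View pics/w6.png

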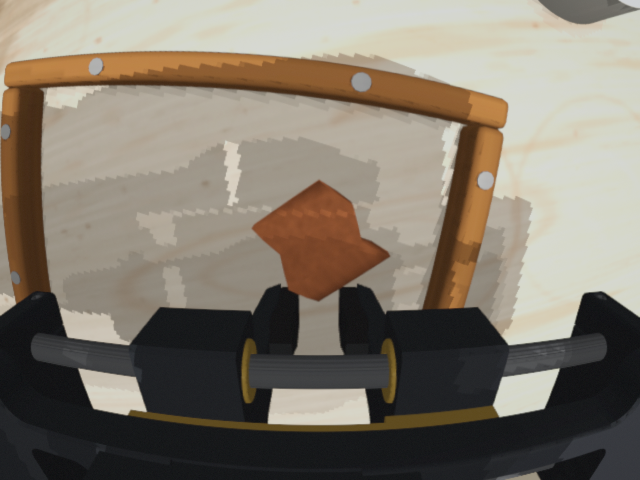

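```bash
python3 -c "
from h import *
import cv2
o=ctrl.observe()
s=ctrl.snapshot('wrist')
for u,v in [(90,87),(250,92),(430,120),(425,300),(452,150),(42,150),(43,250)]: print((u,v),wray(s,o,u,v,0.0).round(4))
for u,v in [(6,88),(507,125),(500,100),(8,68)]: print('top',(u,v),wray(s,o,u,v,0.022).round(4))
"
```

```text
(90, 87) [0.4292 0.3881 0.    ]
(250, 92) [0.5045 0.4012 0.    ]
(430, 120) [0.5773 0.4132 0.    ]
(425, 300) [0.6049 0.3377 0.    ]
(452, 150) [0.5906 0.4048 0.    ]
(42, 150) [0.406  0.3535 0.    ]
(43, 250) [0.4125 0.3013 0.    ]
top (6, 88) [0.3942 0.3821 0.022 ]
top (507, 125) [0.6003 0.4204 0.022 ]
top (500, 100) [0.5944 0.4281 0.022 ]
top (8, 68) [0.3926 0.3911 0.022 ]
```

Emit:
drive_tool --steps '[[[0,0,0.7],0,205],[[0,0,0.8],0,205],[[-1,0,0],0,205],[[-1,0,0],0,205],[[-1,0,0],0,205],[[-1,0,0],0,205],[[-1,0,0],0.0435,205],[[0,0,0],0.0435,205],[[0,-0.26,1],0,205],[[0,-0.26,1],0,205],[[0,-0.26,1],0,205],[[0,-0.26,1],0,205]]'

```text
time_s: 9.97
tcp_pos: [0.5599, 0.2091, 0.1037]
tool_rot: [[0.0, 0.986, 0.166], [-0.0, 0.166, -0.986], [-1.0, -0.0, 0.0]]
wrist_force: [-0.4, -0.5, -0.3]
opening: 0.0176
```

Emit:
drive_tool --steps '[[[0,-0.26,1],0,205],[[0,-0.26,1],0,205],[[0,-0.26,1],0,205],[[0,-0.26,1],0,205],[[0,-0.26,1],0,205],[[0,-0.26,1],0,205],[[0,-0.26,1],0,205],[[0,-0.26,1],0,205],[[0,-0.26,0.5],0,205],[[0.7,0,0],0,205],[[0,0,0],0,205]]'

```text
time_s: 10.88
tcp_pos: [0.5408, 0.0349, 0.0882]
tool_rot: [[-0.003, 0.986, 0.165], [0.0, 0.165, -0.986], [-1.0, -0.003, -0.001]]
wrist_force: [-1.4, -0.2, -0.6]
opening: 0.0174
```

```bash
python3 -c "
from h import *
s,o=wfind('w7')
"
```

```text
10.8833 [0.5408 0.0349 0.0882]
[ 171   61   60   58 2602] [200.  89.] [0.4516 0.1243 0.007 ]
[ 283  115   77   76 3496] [320. 154.] [0.5319 0.0941 0.007 ]
```

View pics/w7.png

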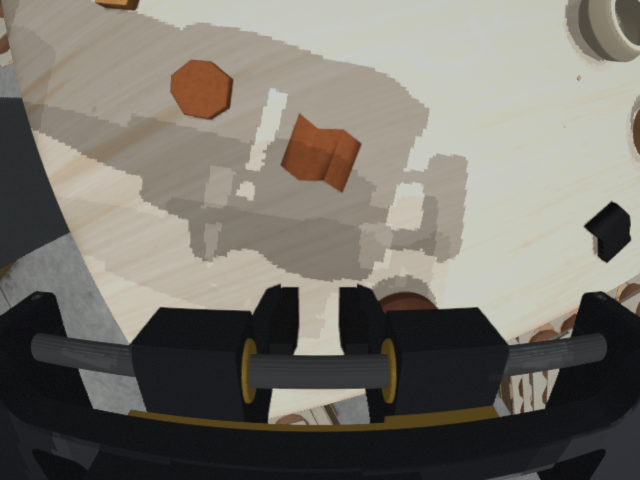

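Emit:
drive_tool --steps '[[[1,0,0],0,205],[[1,0,0],0,205],[[1,0,0],0,205],[[0.8,0,0],0,205],[[0.4,0,0],0,205],[[0,0,-0.3],0,205],[[0,0,-0.5],0,205],[[0,0,-0.5],0,205],[[0,0,-0.5],0,205],[[0,0,-0.5],0,205],[[0,0,-0.5],0,205],[[0,0,0],0,205]]'

```text
time_s: 11.93
tcp_pos: [0.5323, 0.0933, 0.006]
tool_rot: [[0.0, 0.986, 0.169], [0.0, 0.169, -0.986], [-1.0, 0.0, -0.0]]
wrist_force: [-0.3, -0.1, 0.2]
opening: 0.0172
```

```bash
python3 -c "
from h import *
s,o=wfind('w8')
"
```

```text
11.9333 [0.5323 0.0933 0.006 ]
[ 105  166   81   88 5329] [146. 208.] [0.4519 0.1244 0.007 ]
[ 253  191  104   99 8102] [303. 241.] [0.521  0.1213 0.007 ]
```

View pics/w8.png

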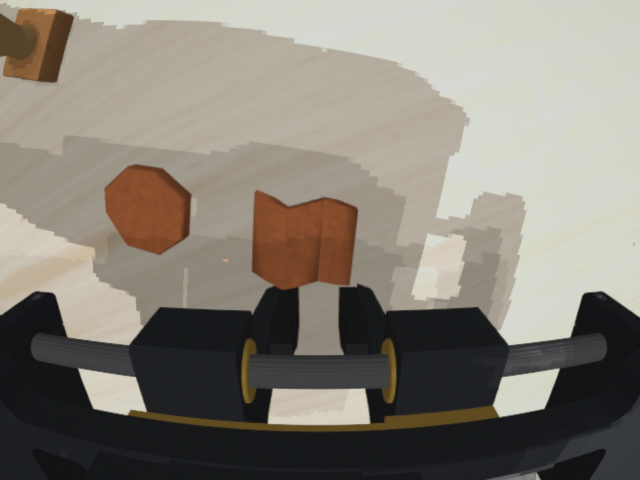

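Emit:
drive_tool --steps '[[[0,0,0.4],0,205],[[0.15,-0.2,0],0,205],[[0,0,-0.5],0,205],[[0,0,-0.5],0,205],[[0,0,-0.5],0,205],[[0,0,-0.5],0,205],[[0,0,-0.5],0,205],[[0,0,-0.5],0,205],[[0,0,-0.5],0,205],[[0,0,-0.5],0,205],[[0,0,-0.5],0,205],[[0,0,-0.5],0,205]]'

```text
time_s: 12.98
tcp_pos: [0.5132, 0.1824, 0.0027]
tool_rot: [[-0.0, 0.986, 0.167], [-0.0, 0.167, -0.986], [-1.0, -0.0, 0.0]]
wrist_force: [-0.4, -0.3, -0.2]
opening: 0.0173
```

```bash
python3 -c "
from h import *
s,o=wfind('w9')
"
```

```text
12.9833 [0.5132 0.1824 0.0027]
[112   0   8  43 152] [116.  20.] [0.4084 0.2938 0.007 ]
[ 257  201  105   97 8363] [310. 247.] [0.5052 0.2093 0.007 ]
```

View pics/w9.png

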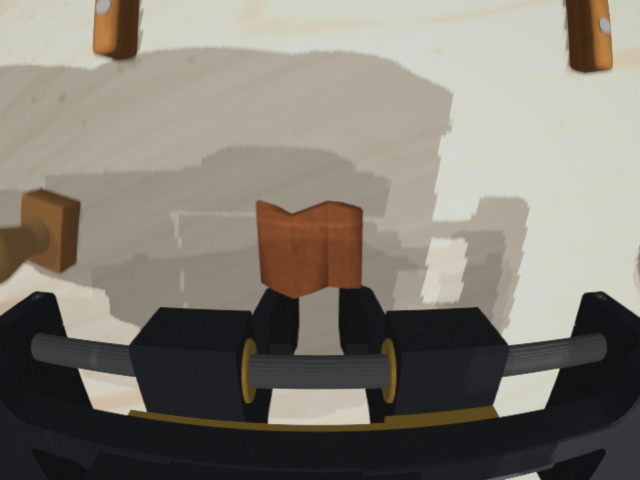

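Emit:
drive_tool --steps '[[[0,0,-0.55],0,205],[[0,0,-0.55],0,205],[[0,0,-0.55],0,205],[[0,0,-0.55],0,205],[[0,0,-0.55],0,205],[[0,0,-0.55],0,205],[[0,0,-0.55],0,205],[[0,0,-0.55],0,205],[[0,0,-0.55],0,205],[[0,0,-0.55],0,205],[[0,0,-0.55],0,205],[[0,0,-0.4],0,205]]'

```text
time_s: 14.03
tcp_pos: [0.4916, 0.3099, 0.0027]
tool_rot: [[0.0, 0.986, 0.167], [0.0, 0.167, -0.986], [-1.0, 0.0, -0.0]]
wrist_force: [0.7, 0.0, 0.6]
opening: 0.0175
```

```bash
python3 -c "
from h import *
s,o=wfind('w10')
"
```

```text
14.0333 [0.4916 0.3099 0.0027]
[   93    55   513   290 10142] [267. 142.] [0.4607 0.3755 0.007 ]
[ 405  177  119  113 7195] [466. 231.] [0.5472 0.3546 0.007 ]
[ 257  201  105   97 8429] [310. 248.] [0.4836 0.3367 0.007 ]
```

View pics/w10.png

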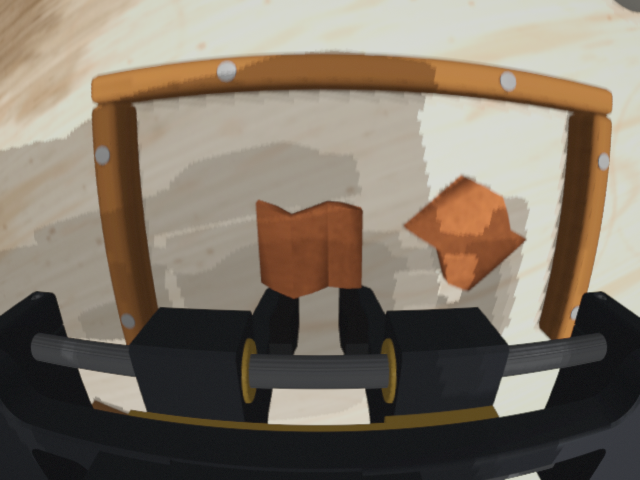

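Emit:
drive_tool --steps '[[[0,0,-0.5],0,205],[[0,0,-0.5],0,205],[[0,0,-0.2],0,205],[[0,0,0],0,205],[[0,0,0.7],0,205],[[0,0,0.8],0,205],[[-1,0,0],0,205],[[-1,0,0],0,205],[[-1,0,0],0,205],[[-1,0,0],0,205],[[-1,0,0],0.042,205],[[0,0,0],0.042,205]]'

```text
time_s: 15.08
tcp_pos: [0.4948, 0.3018, 0.1066]
tool_rot: [[0.006, 0.999, 0.031], [0.002, 0.031, -1.0], [-1.0, 0.006, -0.002]]
wrist_force: [0.8, -0.1, 0.9]
opening: 0.0176
```

Emit:
drive_tool --steps '[[[0,-0.19,0.97],0,205],[[0,-0.19,0.97],0,205],[[0,-0.19,0.97],0,205],[[0,-0.19,0.97],0,205],[[0,-0.19,0.97],0,205],[[0,-0.19,0.97],0,205],[[0,-0.19,0.97],0,205],[[0,-0.19,0.97],0,205],[[0,-0.19,0.97],0,205],[[0,-0.19,0.97],0,205],[[0,-0.19,0.97],0,205],[[0,-0.19,0.97],0,205]]'

```text
time_s: 16.08
tcp_pos: [0.455, 0.0663, 0.1027]
tool_rot: [[0.0, 0.999, 0.034], [-0.0, 0.034, -0.999], [-1.0, 0.0, 0.0]]
wrist_force: [2.0, -0.3, 0.8]
opening: 0.0171
```

Emit:
drive_tool --steps '[[[1,0,0],0,205],[[1,0,0],0,205],[[1,0,0],0,205],[[0,0,0],0,205]]'

```text
time_s: 16.42
tcp_pos: [0.4535, 0.0673, 0.0401]
tool_rot: [[-0.006, 0.999, 0.034], [0.0, 0.034, -0.999], [-1.0, -0.005, -0.001]]
wrist_force: [-1.5, 0.2, -0.6]
opening: 0.0174
```

```bash
python3 -c "
from h import *
s,o=wfind('w11')
snap('side','sd11')
"
```

```text
16.4167 [0.4535 0.0673 0.0401]
[ 277  129   82   76 4715] [319. 166.] [0.4517 0.1242 0.007 ]
```

View pics/w11.png

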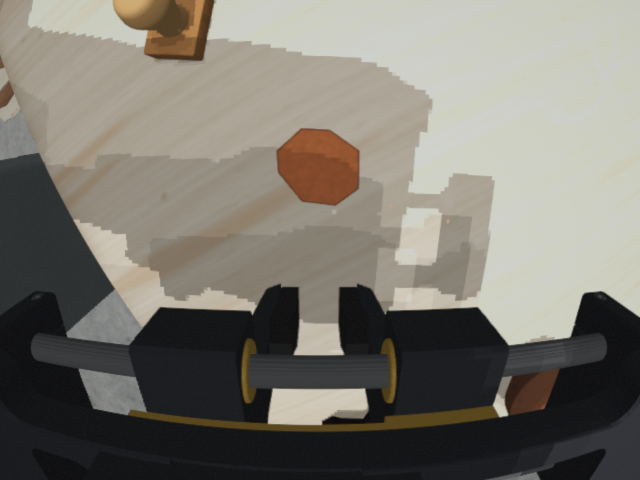

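View pics/sd11.png

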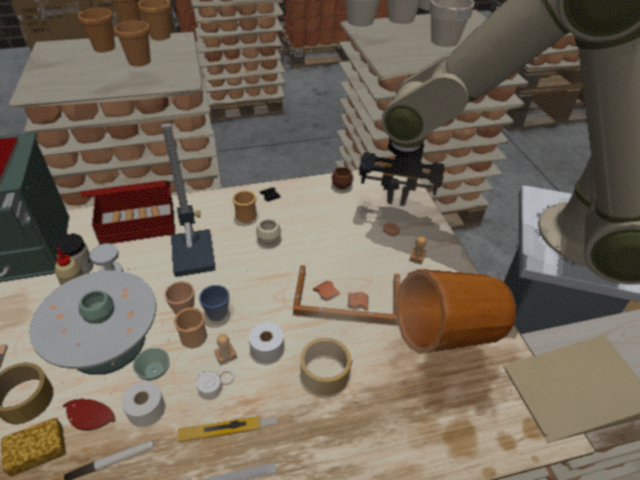

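Emit:
drive_tool --steps '[[[1,0,0],0,205],[[0.6,0,0],0,205],[[0,0,-0.3],0,205],[[0,0,-0.5],0,205],[[0,0,-0.5],0,205],[[0,0,-0.5],0,205],[[0,0,-0.5],0,205],[[0,0,-0.2],0,205],[[0,0,0],0,205],[[0,0,0],0,205]]'

```text
time_s: 17.35
tcp_pos: [0.4542, 0.1192, 0.0114]
tool_rot: [[0.001, 0.999, 0.036], [0.001, 0.036, -0.999], [-1.0, 0.001, -0.001]]
wrist_force: [-1.1, 1.9, 6.9]
opening: 0.0171
```

```bash
python3 -c "
from h import *
s,o=wfind('w12')
s=snap('scene','sc12')
cv2.imwrite('pics/sc12c.png',cv2.resize(s['color'][170:400,160:460,::-1],None,fx=2.6,fy=2.6,interpolation=cv2.INTER_CUBIC))
"
```

```text
17.35 [0.4542 0.1192 0.0114]
[ 268  248   89   79 4091] [314. 283.] [0.4521 0.1275 0.007 ]
```

View pics/w12.png

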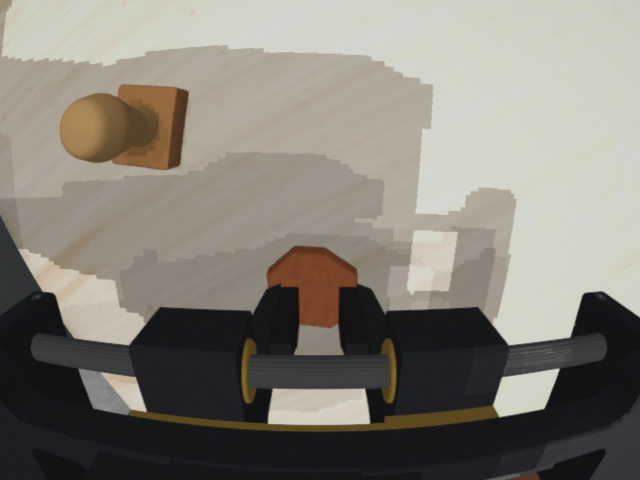

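View pics/sc12c.png

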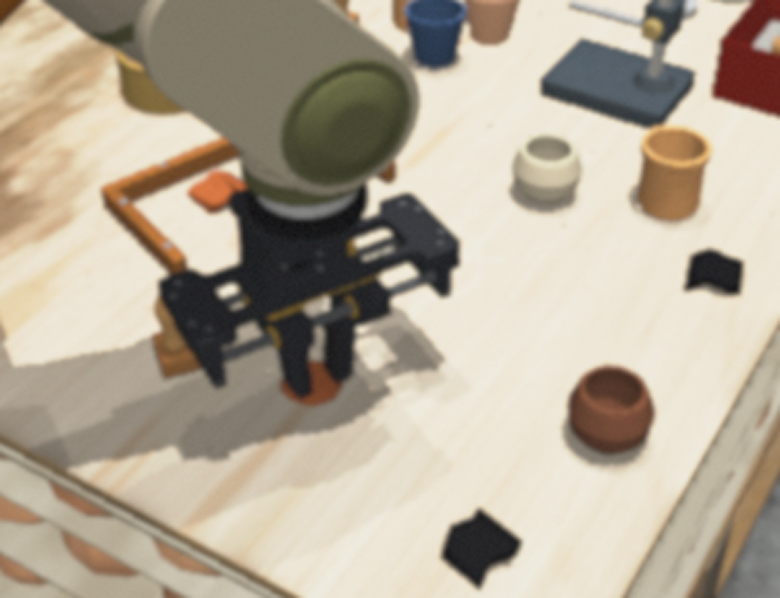

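Emit:
drive_tool --steps '[[[-1,0,0],0,205],[[-0.5,0,0],0,205],[[0,-0.9,0],0,205],[[0,-0.9,-0.2],0,205],[[0,-0.9,-0.2],0,205],[[0,-1,0],0,205],[[0,0,0],0,205],[[0,0,0],0,205]]'

```text
time_s: 18.12
tcp_pos: [0.3796, 0.1237, 0.0411]
tool_rot: [[0.001, 0.999, 0.035], [-0.0, 0.035, -0.999], [-1.0, 0.001, 0.0]]
wrist_force: [0.1, 0.4, -0.6]
opening: 0.0174
```

```bash
python3 -c "
from h import *
s,o=wfind('w13')
"
```

```text
18.1167 [0.3796 0.1237 0.0411]
[ 415  243   68   66 3277] [449. 275.] [0.4516 0.1254 0.007 ]
```

View pics/w13.png

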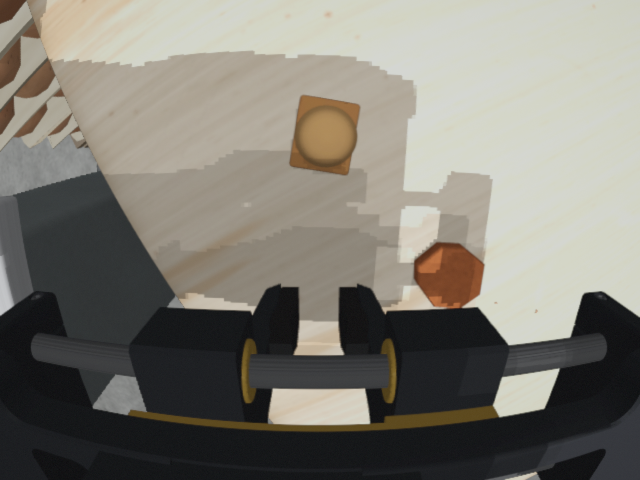

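Emit:
drive_tool --steps '[[[1,0,0],0,205],[[0.8,0,0],0,205],[[0,0,0],0,205],[[0,0.5,0],0,205],[[0,0.5,0],0,205],[[0,0.5,0],0,205],[[0,0.5,0],0,205],[[0,0.5,0],0,205],[[0,0.5,0],0,205],[[0,0,0],0,205]]'

```text
time_s: 19.0
tcp_pos: [0.442, 0.1257, 0.0056]
tool_rot: [[0.003, 0.999, 0.035], [0.0, 0.035, -0.999], [-1.0, 0.003, 0.0]]
wrist_force: [0.2, -0.2, -0.1]
opening: 0.0171
```

```bash
python3 -c "
from h import *
s,o=wfind('w14')
"
```

```text
19.0 [0.442  0.1257 0.0056]
[ 375  271   82   42 2315] [415. 293.] [0.4844 0.1328 0.007 ]
```

View pics/w14.png

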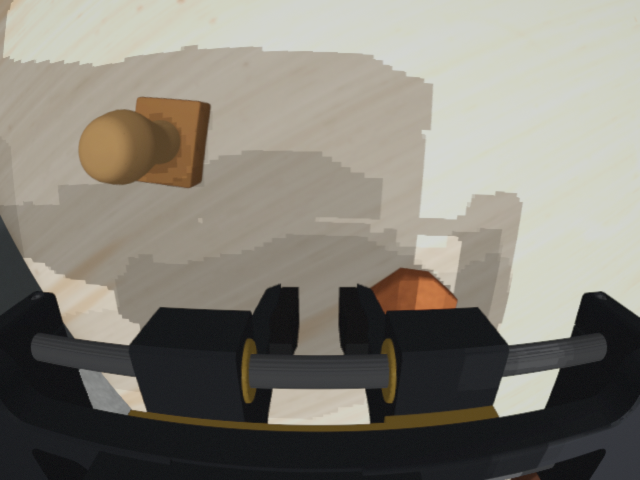

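Emit:
drive_tool --steps '[[[0,0.45,0],0,205],[[0,0.45,0],0,205],[[0,0.45,0],0,205],[[0,0.45,0],0,205],[[0,0.45,0],0,205],[[0,-0.5,0],0,205],[[-1,0,0],0,205],[[-1,0,0],0,205],[[0,0.85,0.7],0,205],[[0,0.85,0.7],0,205],[[0,0.85,0.7],-0.054,205],[[0,0.7,0.9],-0.054,205]]'

```text
time_s: 20.05
tcp_pos: [0.5435, 0.0703, 0.0452]
tool_rot: [[0.0, 0.978, 0.208], [0.0, 0.208, -0.978], [-1.0, 0.0, -0.0]]
wrist_force: [0.2, 0.2, 0.6]
opening: 0.0174
```

Emit:
drive_tool --steps '[[[0,0,0],-0.054,205],[[0,0,0],0,205]]'

```text
time_s: 20.22
tcp_pos: [0.5431, 0.07, 0.0449]
tool_rot: [[-0.0, 0.958, 0.287], [-0.0, 0.287, -0.958], [-1.0, -0.0, -0.0]]
wrist_force: [-0.3, 0.4, 0.1]
opening: 0.0174
```

```bash
python3 -c "
from h import *
s,o=wfind('w15')
"
```

```text
20.2167 [0.5431 0.07   0.0449]
[ 284  126   79   79 4468] [322. 165.] [0.5287 0.1251 0.007 ]
```

View pics/w15.png

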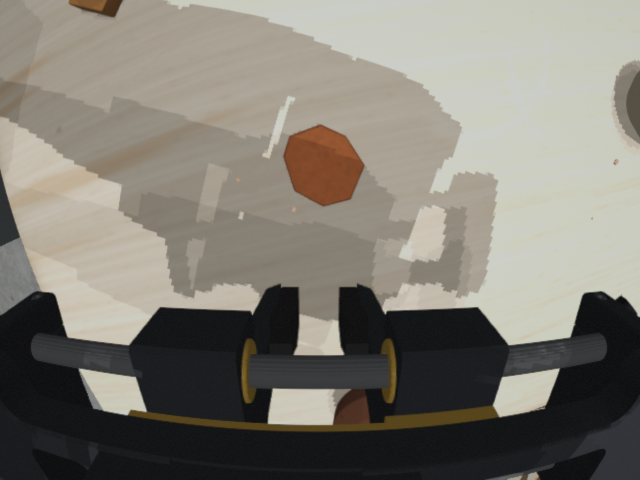

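Emit:
drive_tool --steps '[[[1,0,0],0,205],[[1,0,0],0,205],[[0,0,0],0,205],[[0,0,0],0,205],[[0,0,-0.4],0,205],[[0,0,-0.5],0,205],[[0,0,-0.5],0,205],[[0,0,-0.5],0,205],[[0,0,-0.5],0,205],[[0,0,-0.5],0,205],[[0,0,-0.5],0,205],[[0,0,0],0,205]]'

```text
time_s: 21.27
tcp_pos: [0.5229, 0.1377, 0.0047]
tool_rot: [[-0.0, 0.958, 0.287], [0.0, 0.287, -0.958], [-1.0, -0.0, -0.0]]
wrist_force: [0.2, 0.7, 0.0]
opening: 0.0167
```

```bash
python3 -c "
from h import *
s,o=wfind('w16')
"
```

```text
21.2667 [0.5229 0.1377 0.0047]
[ 266  201   97   94 6642] [313. 247.] [0.5131 0.1632 0.007 ]
```

View pics/w16.png

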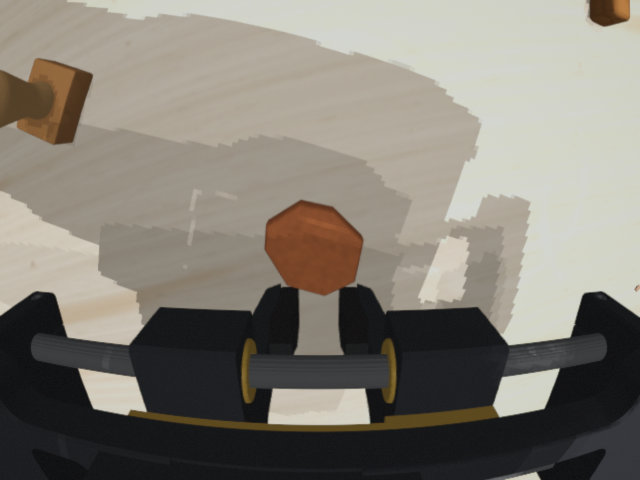

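Emit:
drive_tool --steps '[[[0,0,-0.5],0,205],[[0,0,-0.5],0,205],[[0,0,-0.5],0,205],[[0,0,-0.5],0,205],[[0,0,-0.5],0,205],[[0,0,-0.5],0,205],[[0,0,-0.5],0,205],[[0,0,-0.5],0,205],[[0,0,-0.5],0,205],[[0,0,-0.5],0,205],[[0,0,-0.4],0,205],[[0,0,0],0,205]]'

```text
time_s: 22.32
tcp_pos: [0.4922, 0.2408, 0.0047]
tool_rot: [[-0.0, 0.958, 0.287], [0.0, 0.287, -0.958], [-1.0, -0.0, -0.0]]
wrist_force: [0.8, 0.6, -0.8]
opening: 0.0173
```

```bash
python3 -c "
from h import *
s,o=wfind('w17')
"
```

```text
22.3167 [0.4922 0.2408 0.0047]
[ 138    0   45  187 2592] [157. 109.] [0.4049 0.3042 0.007 ]
[ 320    0  110   74 6546] [377.  31.] [0.4807 0.3569 0.007 ]
[599   0  41 244 794] [623. 108.] [0.6072 0.3774 0.007 ]
[ 462   49  111  113 6980] [522. 102.] [0.5484 0.353  0.007 ]
[ 265  202   97   93 6644] [313. 248.] [0.4824 0.266  0.007 ]
```

View pics/w17.png

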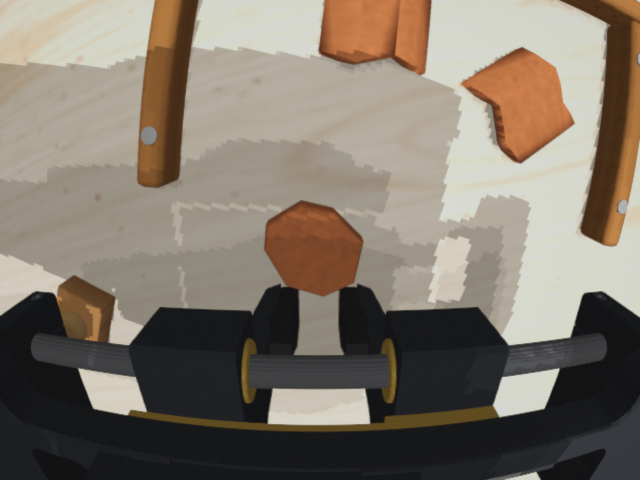

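Emit:
drive_tool --steps '[[[0,0,-0.5],0,205],[[0,0,-0.5],0,205],[[0,0,-0.5],0,205],[[0,0,-0.5],0,205],[[0,0,-0.5],0,205],[[0,0,-0.5],0,205],[[0,0,-0.3],0,205],[[0,0,0],0,205]]'

```text
time_s: 23.03
tcp_pos: [0.4733, 0.3039, 0.0047]
tool_rot: [[0.0, 0.958, 0.287], [0.0, 0.287, -0.958], [-1.0, 0.0, -0.0]]
wrist_force: [-0.5, 0.2, 0.2]
opening: 0.0173
```

```bash
python3 -c "
from h import *
s,o=wfind('w18')
"
```

```text
23.0333 [0.4733 0.3039 0.0047]
[ 170   51  347   66 3999] [357.  74.] [0.46   0.4005 0.007 ]
[ 155   71   35  236 4562] [170. 187.] [0.3995 0.337  0.007 ]
[518 115 122 176 701] [605. 192.] [0.592  0.3971 0.007 ]
[  265   120   171   176 15354] [349. 208.] [0.4724 0.3491 0.007 ]
[ 454  196  102  107 6048] [508. 247.] [0.547  0.3543 0.007 ]
```

View pics/w18.png

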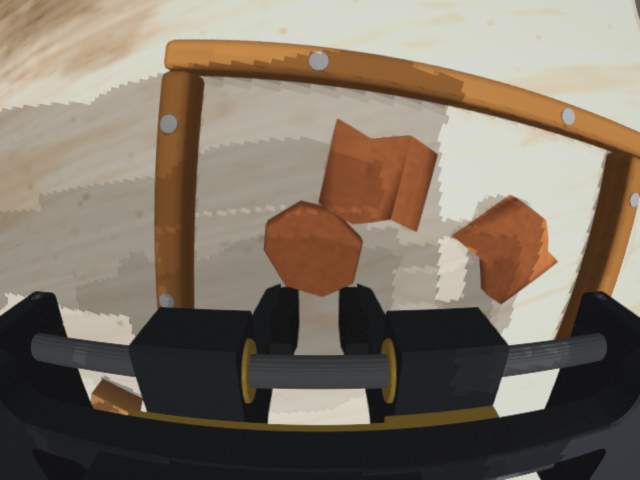

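Emit:
drive_tool --steps '[[[0,0,-0.4],0,205],[[0,0,-0.2],0,205],[[0,0,0],0,205],[[0,0,0.6],0,205],[[0,0,0.8],0,205],[[-1,0,0],0,205],[[-1,0,0],0,205],[[-1,0,0],0,205],[[-1,0,0],0,205],[[-1,0,0],0,205],[[-1,0,0],0,205],[[-1,0,0],0,205]]'

```text
time_s: 24.08
tcp_pos: [0.4787, 0.2861, 0.1457]
tool_rot: [[-0.0, 0.959, 0.285], [-0.0, 0.285, -0.959], [-1.0, -0.0, 0.0]]
wrist_force: [-0.4, 0.3, 0.4]
opening: 0.0176
```

Emit:
drive_tool --steps '[[[-1,0,0],0,205],[[-0.5,0,0.5],0,205],[[0,0,1],0,205],[[0,0,1],0,205],[[0,0,1],0,205],[[0,0,0],0,205],[[0,0,0],0,205]]'

```text
time_s: 24.67
tcp_pos: [0.4987, 0.2186, 0.1743]
tool_rot: [[-0.001, 0.959, 0.283], [-0.0, 0.283, -0.959], [-1.0, -0.001, -0.0]]
wrist_force: [-0.7, 0.7, -0.2]
opening: 0.0172
```

```bash
python3 -c "
from h import *
import pickle
s,o=wfind('w19')
d=pickle.load(open('s0.pkl','rb'))
for n in('scene','side'):
    s=snap(n,n+'19'); 
    hsv=cv2.cvtColor(s['color'],cv2.COLOR_RGB2HSV)
    df=cv2.absdiff(s['color'],d[n]['color']).max(2)
    cv2.imwrite('pics/df_'+n+'.png',df)
s=cv2.imread('pics/side19.png'); cv2.imwrite('pics/side19c.png',cv2.resize(s[150:390,230:530],None,fx=2.5,fy=2.5,interpolation=cv2.INTER_CUBIC))
"
```

```text
24.6667 [0.4987 0.2186 0.1743]
[234   0  27 126 798] [245.  80.] [0.4062 0.3144 0.007 ]
[ 293   14   86   78 3327] [334.  53.] [0.4717 0.3565 0.007 ]
[429  18  68 139 412] [476.  69.] [0.5929 0.3873 0.007 ]
[ 390   60   60   56 1810] [421.  87.] [0.5493 0.3529 0.007 ]
```

View pics/w19.png

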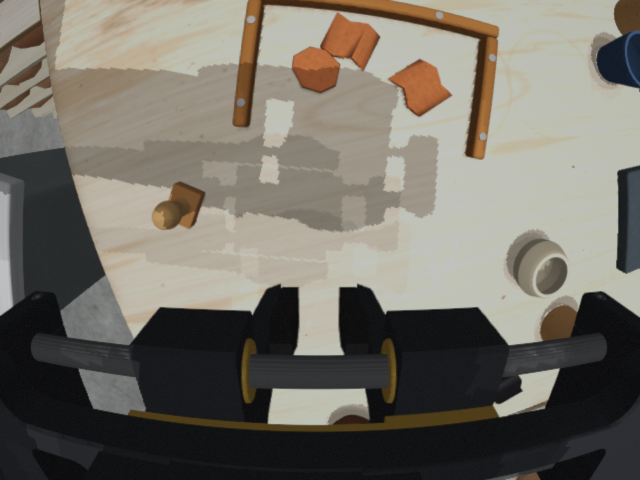

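View pics/side19c.png

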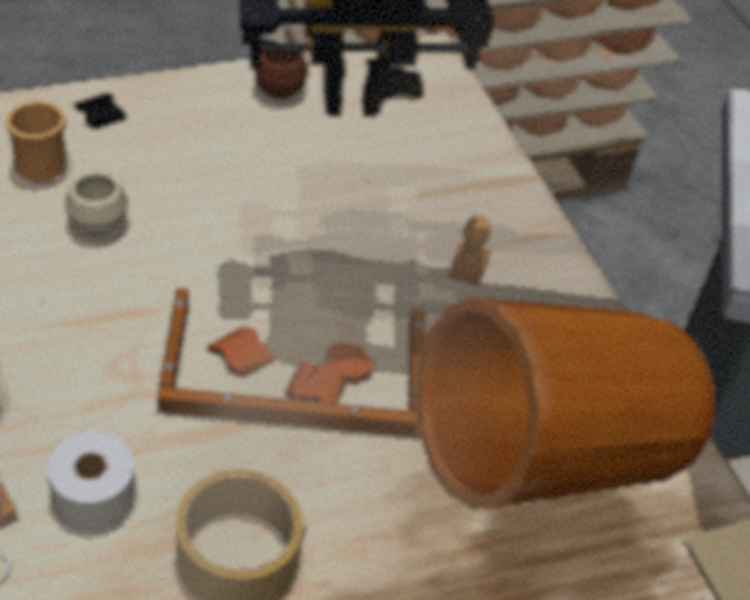

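View pics/df_side.png

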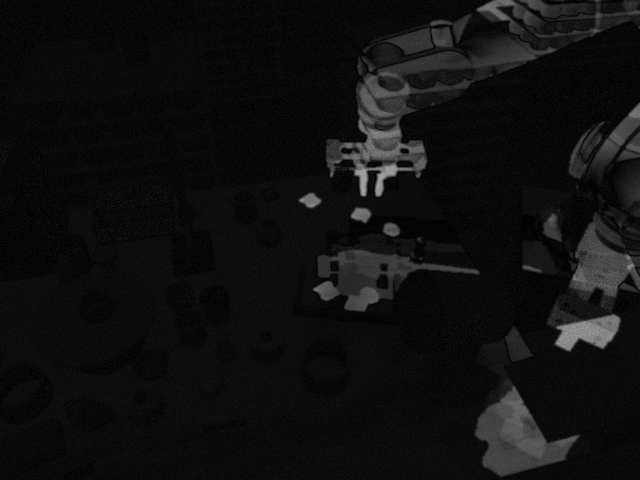

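View pics/scene19.png

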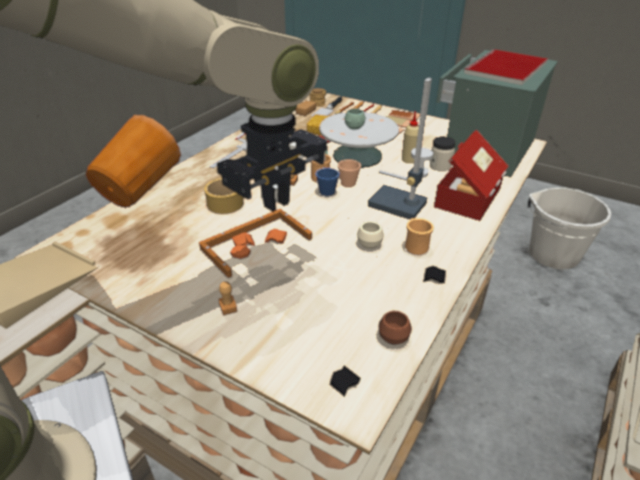

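```bash
python3 -c "
from h import *
o=ctrl.observe(); s=ctrl.snapshot('wrist')
L=wray(s,o,241,125,.022); R=wray(s,o,475,157,.022); print(L,R)
y=(R-L)[:2]; y/=np.hypot(*y); x=np.array([-y[1],y[0]]); m=(L+R)[:2]/2
for n,u,v in [('C',316,69),('B',350,40),('A',421,87)]:
    p=wray(s,o,u,v,.007)[:2]; print(n,p.round(3),((p-m)@x).round(3),((p-m)@y).round(3))
print(wray(s,o,188,205,.012), o['wrist_force'],np.abs(o['joint_vel']).max())
ctrl.finish_job()"
```

```text
[0.41592672 0.27885769 0.022     ] [0.60941057 0.31286041 0.022     ]
C [0.46  0.341] 0.053 -0.044
B [0.48  0.374] 0.082 -0.019
A [0.549 0.355] 0.052 0.046
[0.38445427 0.19915136 0.012     ] [ 0.4217844   0.83434182 -0.29381787] 0.5845361855883876
the job is handed in; nothing more can be done
```

I pushed all three sherds into the bay with the nearly closed fingertips and handed the job in at about 24.8 s of the 72 s allowed. No sherd was ever gripped.

**Final positions** (last wrist picture, bay frame; the sherd centre needs x between 22 and 110 mm and y within ±95 mm):

| Sherd | x (mm) | y (mm) |
|---|---|---|
| sherd_a | 52 | +46 |
| sherd_b | 82 | −19 |
| sherd_c | 53 | −44 |

All three are flat on the board. The mouth line behind these numbers came from the two wall-end tops. The back-wall line gave depths of about 55 mm for sherd_a and sherd_b when it was checked during the pushing.

**Bystanders:** In the final scene and side pictures the bystanders in view match the starting pictures. The stamp measured (0.384, 0.199), against (0.382, 0.197) at the start. I never touched the two black look-alikes.

**What went wrong on the way:**
- The fingertips slid onto the edge of sherd_a, with up to 12.5 N at the wrist. I backed off, went lower and pushed again.
- They slid onto sherd_c the same way, at about 7 N. I then moved sherd_c sideways first, so the gripper body kept clear of the stamp.

**Differences and checks not made:** The flat mask merged sherd_b and sherd_c at the end because they touch, so I picked their centres by eye in the picture. The tape and label roll were only compared visually. Sherd speed was not measured.

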